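Feed the key block along the fence with the push stick

TASK

Give the underside of the new key block its sanding pass on the hall bench: pick up the push stick with the L-shaped shoe, press the block flat against the fence rail with it, then feed the block along the fence, never letting it come away from the rail, until it meets the end stop. Move the block with the stick only, never with the gripper, and keep it flat on the bench. Then leave the block there and lay the stick flat on the bench on the robot's side, well over a hand's width from the fence, and let go.

Things in the scene. Friction and masses are not known exactly. Their poses are not given: they have to be found in the camera images.
- fence: Fixed aluminium L on the bench, 20 mm high: fence rail with end stop. Origin: bench level, inside corner of their faces. Rail 22 mm thick, runs 432 mm along -y; its working face (x = 0) looks along -x, to the robot. Stop 18 mm thick, reaches 75 mm along -x; its face (y = 0) looks along -y. Feed the block along +y, over a rust-brown abrasive strip without a step.
- block_center (a point): Centre of the loose brown wood key block with two dark slots on top: 60 (x) x 90 (y, along the fence) x 36 mm high, 0.14 kg, centre 18 mm above the bench. Starts 10-20 mm off the fence, turned up to 6 degrees, 200-250 mm short of the stop. Home: centre at x -30, y -45 mm in the fence's frame. The square block without slots is not for use.
- stick_grip (a point): Grip point of the loose dark wooden push stick (0.16 kg), on its handle, 50 mm above its underside; x to the nose, y left, z up; lies flat. Handle: upright, 22 mm wide (y), from 55 mm behind to 45 mm ahead of this point, 20 to 72 mm above the underside. Shaft below it 28 mm wide, 20 mm high; tail 110 mm behind. The straight batten without handle is scrap.
- stick: The same push stick's underside, 50 mm below the grip point; same axes. At its nose is an L-shaped shoe 24 mm high: a flat push face at x = 100 mm spans y -20 to +30 mm; on the left a lip at y 30 to 42 mm reaches on to x = 150 mm. With stick x along the fence's +y, the face bears on the block's rear end, the lip on its side away from the fence, stick and block centre lines in line.
Things that resemble listed ones, but are neither listed nor needed, are in the scene too. Leave any white or yellow look-alike of the part that bears block_center alone.

How it is judged:
By the outcome, as a careful person would: the job done as asked, in the order asked, and still so for the second after the job is handed in, with the robot touching nothing.
It also fails if it takes over 48 s, if anything falls off the work surface, if the arm or the gripper's body presses on something with over 40 N, if the wrist force passes 120 N, or if a joint passes its speed limit or range.

ROBOT

A 7-joint arm with a two-finger parallel gripper is mounted at the origin on the work surface. World frame = base frame: x ahead of the robot, y to its left, z up, the work surface at z = 0. Lengths are in m, angles in rad, forces in N, time in s.
With the tool pointing down it reaches from about 0.4 to 0.875 m from the base axis. Payload 19.3 kg.
Tool frame: the origin (TCP) lies on the centre line of the jaws, within the pads' length; the fingertips stand 14 mm ahead of it and the grasp point (between the pads) lies 5 mm behind it; x points along the fingers, y is the direction in which the jaws open and shut, and the axes are right-handed (so a half turn about x gives the same grasp; the last joint's range is limited). The gripper opens to 85 mm and grips with 20 to 120 N. Pads are 22 mm wide; open, the fingers measure 114 mm over their backs; the gripper's body (76 mm by 85 mm) begins 54 mm behind the grasp point. The pads swing forward as they close: fully open they stand 13 mm farther back than shut.
Start: joints at [1.109, 0.521, -0.036, 1.599, 0.021, 1.021, -0.113], TCP at [0.239, -0.578, 0.245] pointing down, gripper open.
Joint ranges: [-2.91, 2.91], [-0.3, 2.13], [-1.5, 1.42], [0.17, 2.43], [-1.26, 4.41], [0.16, 1.93], [-2.52, 2.52]. Speed limits (rad/s): [1.89, 1.89, 2.39, 2.39, 3.01, 3.01, 3.01].

INTERFACE

Orientations are given as [roll, pitch, yaw] about the fixed x, y, z axes, in that order (R = Rz(yaw) Ry(pitch) Rx(roll)).
In Python, from workcell import monitor, optics, bot gives the robot as it stands.
- The arm moves only by the tool arm_command, never from a script. Its arguments are lists of equal length, an entry for each row: "delta_pos": the shift along the tool's x, y, z as a fraction of full scale, a list of three; "rotation": the turn, a rotation vector about the tool's x, y, z as a fraction of full scale, a list of three. In form: {"delta_pos": [[dx, dy, dz], ...], "rotation": [[wx, wy, wz], ...]}. A call has 1 to 10 rows; each row shifts and turns the pose as measured when the row begins, along the tool's axes as they then stand; what a row does not reach is not made up. Full scale, the value 1, is 30 mm for a shift and 6 degrees for a turn. A row lasts 1/10 s, in which the tool goes at most 50 mm and 8.59 degrees, less where a joint would pass 70% of its speed; a pose out of reach is approached as far as the arm can. A call with a number of a shift or a turn outside -1 to 1 is refused whole. A call with a gripper value outside its range is refused whole. "gripper" is the closure, from -1 (fully open) to 1 (shut), so that 0 is half open, set as the call begins (left out, the last holds). The fingers move at their own pace and stop on an object; "grip_force" is the grip in N (left out, the last holds). Time passes only in rows, so rows that do not move let the fingers close. It gives the time, the measured TCP pose, the force and the opening at its end, in the units of the state.
- monitor.observe(): the state, without advancing time (a new reading comes with each control period).
- optics.grab_frame(name): name is "scene" or "top"; returns the picture (420x560x3 uint8, red, green, blue); there is no depth.
- optics.camera_params(name): a dict with "fx", "fy", "cx", "cy" (pixels), "origin" and "rotation" of the camera in the world. Camera axes: x right, y down, z forward; pixel columns grow to the right and rows downward; lengths in m; the calibration is good to about 2 mm. A picture is of the moment at which its call begins. camera_params takes no time and is no camera call.
- bot.job_done(): hands the job in, once; it reports no verdict.
The state is a dict: "clock": time; "qpos": joint angles; "qd": joint speeds; "joint_efforts": joint torques, N m; "position": TCP position; "tool_rot": TCP orientation; "force": force on the tool from outside, world axes, zero at the start; "moment": the same for the moment, N m; "grip_width": finger opening in m.
Only numpy, scipy, OpenCV 4.12 (cv2) and the standard library are available. Lean on these libraries where they do the work, as an engineer would, in place of code of your own. Each camera call takes 0.05 s, during which the arm holds its last target. There are 200 camera calls.

## Working session

There is one attempt and no reset: what is moved stays moved. The work goes in short steps, Python scripts to look and compute and a tool call to move; the robot and the scene stay as the last step left them, time stands still between calls to the robot, and variables do not carry over. Pictures are saved under pics/ and viewed, about 8 in all and at most 12, crops included, and the job is handed in when it is done.

Besides the shell and the picture viewer there is one more tool, called after "Emit:" by a JSON object that holds its "method" and its "body", one argument or row to a line. arm_command: Moves the arm, as the interface text tells. Its arguments: {"type":"object","properties":{"delta_pos":{"type":"array","items":{"type":"array","items":{"type":"number"}}},"rotation":{"type":"array","items":{"type":"array","items":{"type":"number"}}},"gripper":{"type":"number"},"grip_force":{"type":"number"}},"required":["delta_pos","rotation"]}

```bash
mkdir -p pics; ls
cat > h.py <<'E'
import numpy as np,cv2
from workcell import monitor,optics,bot
def grab(n,f=None):
    im=optics.grab_frame(n)[:,:,::-1].copy()
    if f: cv2.imwrite('pics/'+f,im)
    return im
def ray(n,px,z):
    c=optics.camera_params(n);px=np.atleast_2d(np.array(px,float))
    d=np.c_[(px[:,0]-c['cx'])/c['fx'],(px[:,1]-c['cy'])/c['fy'],np.ones(len(px))]@np.array(c['rotation']).T
    o=np.array(c['origin']);return o+d*((z-o[2])/d[:,2])[:,None]
def proj(n,p):
    c=optics.camera_params(n);q=(np.atleast_2d(p)-np.array(c['origin']))@np.array(c['rotation'])
    return np.c_[q[:,0]/q[:,2]*c['fx']+c['cx'],q[:,1]/q[:,2]*c['fy']+c['cy']]
E
python3 - <<'E'
from h import *
grab('top','top0.png');grab('scene','scene0.png')
for n in('top','scene'):print(optics.camera_params(n))
print(monitor.observe())
E
```

```text
pics
{'fx': 414.7372038405719, 'fy': 414.7372038405719, 'cx': 282.92486340701095, 'cy': 210.86275089595463, 'origin': array([ 0.2973754 , -0.00843872,  0.76850079]), 'rotation': array([-2.88963929, -0.00789816, -1.35093992])}
{'fx': 462.63076665549573, 'fy': 462.63076665549573, 'cx': 285.10573185617085, 'cy': 211.29950958909313, 'origin': array([ 1.01726685, -0.37992499,  0.57644703]), 'rotation': array([-2.24043654e+00,  1.57087075e-03,  9.70945495e-01])}
{'clock': 0.1, 'qpos': array([ 1.10879399,  0.5219442 , -0.03633089,  1.59995899,  0.02120462,
        1.02110767, -0.1128223 ]), 'qd': array([ 0.00036151, -0.00045078, -0.00102163, -0.00168674, -0.00026899,
       -0.00111314,  0.00150538]), 'joint_efforts': array([ 3.13600918e-03, -9.28501010e+01,  1.98396184e+00, -3.70538521e+01,
        1.80219108e-02,  5.32332924e-03,  6.71955854e-05]), 'position': array([ 0.2385158 , -0.57737818,  0.24478674]), 'tool_rot': array([-1.49793932,  1.56976325,  2.03542795]), 'force': array([-0.46873142, -0.04176944, -0.11219738]), 'moment': array([-0.01033264,  0.02564789, -0.00557591]), 'grip_width': 0.08514254579527838}
```

View pics/top0.png

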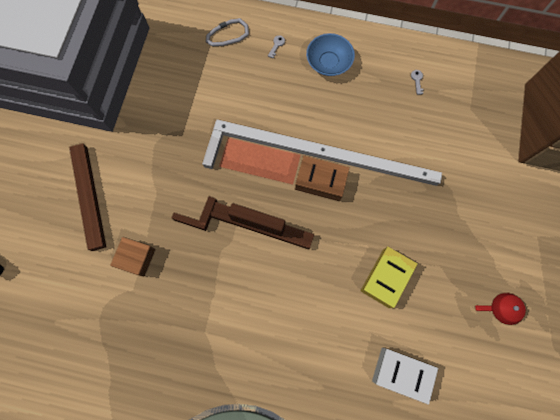

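View pics/scene0.png

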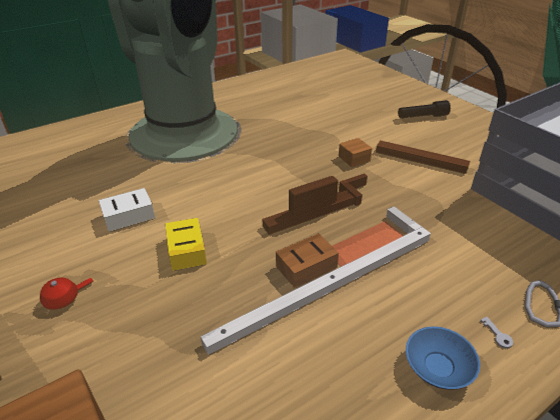

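Top view: the fence has its corner near (218,125) and its far end at (441,178). The brown slotted block is at (323,177). The push stick with handle and L-shoe is at (250,222), nose to the left. The look-alikes are the batten (88,197), the slotless square block (133,256), the yellow block (390,277) and the white block (407,375). The stick with a handle and shoe and the brown slotted block fit the description. I'll confirm with a crop and masks.

```bash
python3 - <<'E'
s=open('h.py').read()
s=s.replace("import numpy as np,cv2","import numpy as np,cv2\nfrom scipy.spatial.transform import Rotation as Ro\nM=lambda r:Ro.from_euler('xyz',r).as_matrix()").replace("np.array(c['rotation'])","M(c['rotation'])")
open('h.py','w').write(s)
E
python3 - <<'E'
from h import *
im=cv2.imread('pics/top0.png')
c=im[110:260,165:450]
hsv=cv2.cvtColor(im,cv2.COLOR_BGR2HSV)
for p in[(323,170),(323,192),(262,160),(255,214),(290,236),(280,142),(300,260),(190,219)]:print(p,hsv[p[1],p[0]])
cv2.imwrite('pics/crop0.png',cv2.resize(c,None,fx=2.8,fy=2.8,interpolation=cv2.INTER_CUBIC))
s=cv2.imread('pics/scene0.png')
# sanity: fence corner outer edges both views
print(ray('top',[(218,123),(441,178)],.02),ray('scene',[(430,236),(205,345)],.02))
E
```

```text
(323, 170) [ 13 145 134]
(323, 192) [ 12 148  50]
(262, 160) [  8 142 169]
(255, 214) [ 10 142  79]
(290, 236) [ 11 142  45]
(280, 142) [120   1 194]
(300, 260) [ 17 100 166]
(190, 219) [ 10 151  76]
[[ 0.63288429  0.19143999  0.02      ]
 [ 0.61631526 -0.25236343  0.02      ]] [[ 0.64499591  0.19205004  0.02      ]
 [ 0.62467644 -0.25029566  0.02      ]]
```

View pics/crop0.png

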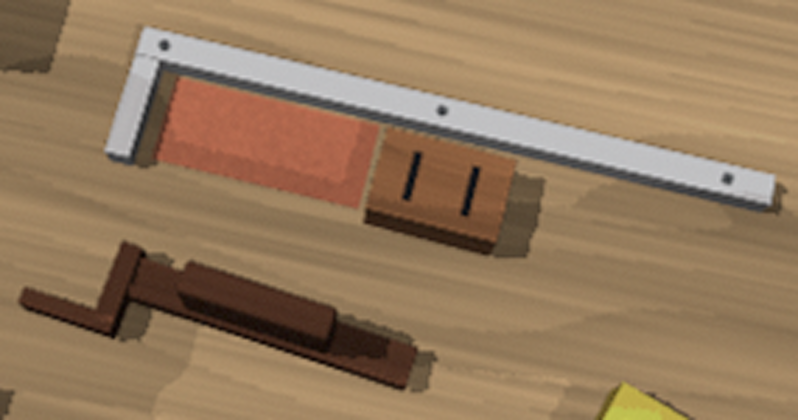

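The crop confirms both. The stick has an upright handle and an L-shoe with its lip towards the robot, and the block is brown with two slots beside the rail. Next I measure with masks.

```bash
cat >> h.py <<'E'
def mask(im,lo,hi,roi):
    m=cv2.inRange(cv2.cvtColor(im,cv2.COLOR_BGR2HSV),np.array(lo),np.array(hi))
    k=np.zeros_like(m);x0,y0,x1,y1=roi;k[y0:y1,x0:x1]=m[y0:y1,x0:x1];return k
def blobs(m,amin=60):
    cs,_=cv2.findContours(m,cv2.RETR_EXTERNAL,cv2.CHAIN_APPROX_NONE)
    return sorted([c for c in cs if cv2.contourArea(c)>amin],key=cv2.contourArea,reverse=True)
def rect(n,c,z):
    p=ray(n,c.reshape(-1,2),z)[:,:2]
    r=cv2.minAreaRect((p*1000).astype(np.float32));return r,cv2.boxPoints(r)
E
python3 - <<'E'
from h import *
im=cv2.imread('pics/top0.png');sc=cv2.imread('pics/scene0.png')
roi=(195,110,450,195)
m=mask(im,(0,0,150),(180,30,255),roi)
c=blobs(m)
p=ray('top',c[0].reshape(-1,2),.02)[:,:2]*1000
print('fence',len(c),cv2.contourArea(c[0]))
e=cv2.approxPolyDP((p).astype(np.float32).reshape(-1,1,2),6,True);print(e.reshape(-1,2).round(1))
b=blobs(mask(im,(9,110,85),(16,190,200),(290,150,355,205)))
print('block',[(rect('top',x,.036)[0],cv2.contourArea(x)) for x in b[:2]])
for vt in (60,):
  b=blobs(mask(im,(5,100,vt),(16,190,110),(165,190,320,255)),20)
  for x in b[:4]:
    print('stick',cv2.contourArea(x),x.reshape(-1,2).mean(0), [ [rect('top',x,z)[0],rect('top',x,z)[1].round(1).tolist()] for z in(.072,.024)])
# scene
m=mask(sc,(0,0,150),(180,40,255),(195,200,440,355));c=blobs(m)
p=ray('scene',c[0].reshape(-1,2),.02)[:,:2]*1000
e=cv2.approxPolyDP((p).astype(np.float32).reshape(-1,1,2),6,True);print('sc fence',e.reshape(-1,2).round(1))
hs=cv2.cvtColor(sc,cv2.COLOR_BGR2HSV)
for q in[(315,186),(320,200),(280,220),(345,188),(300,245),(305,265)]:print(q,hs[q[1],q[0]])
cv2.imwrite('pics/crop1.png',cv2.resize(sc[165:300,250:440],None,fx=4,fy=4,interpolation=cv2.INTER_CUBIC))
E
```

```text
fence 1 2412.5
[[ 545.1  199.9]
 [ 544.5  183.9]
 [ 620.6  178.1]
 [ 607.5 -249.6]
 [ 626.4 -251.1]
 [ 640.   189.3]
 [ 633.7  197.7]]
block [(((563.2955322265625, -29.3485107421875), (91.32969665527344, 65.79953002929688), 87.75460052490234), 1425.0)]
stick 1063.5 [264.52853598 224.62282878] [[((445.9075622558594, 54.36589813232422), (181.9840087890625, 34.84184265136719), 82.9132080078125), [[417.3999938964844, -33.79999923706055], [452.0, -38.099998474121094], [474.3999938964844, 142.5], [439.79998779296875, 146.8000030517578]]], [((456.1437683105469, 58.694129943847656), (194.52561950683594, 37.24300765991211), 82.9132080078125), [[425.70001220703125, -35.5], [462.6000061035156, -40.099998474121094], [486.6000061035156, 152.89999389648438], [449.70001220703125, 157.5]]]]
stick 343.5 [195.73170732 214.40650407] [[((443.8876647949219, 178.2755889892578), (59.629364013671875, 60.316158294677734), 83.6664047241211), [[410.6000061035156, 152.0], [470.6000061035156, 145.3000030517578], [477.20001220703125, 204.60000610351562], [417.20001220703125, 211.1999969482422]]], [((453.9845886230469, 191.1431427001953), (63.73878479003906, 64.472900390625), 83.66639709472656), [[418.3999938964844, 163.0], [482.5, 155.89999389648438], [489.5, 219.3000030517578], [425.5, 226.39999389648438]]]]
sc fence [[ 547.3  201.3]
 [ 543.1  183.9]
 [ 618.8  178.5]
 [ 607.5 -248.1]
 [ 627.  -249.9]
 [ 639.3  198.4]]
(315, 186) [ 13 152  92]
(320, 200) [ 15 134  63]
(280, 220) [ 13 133  69]
(345, 188) [ 14 135  53]
(300, 245) [ 14 156 129]
(305, 265) [ 13 155 155]
```

View pics/crop1.png

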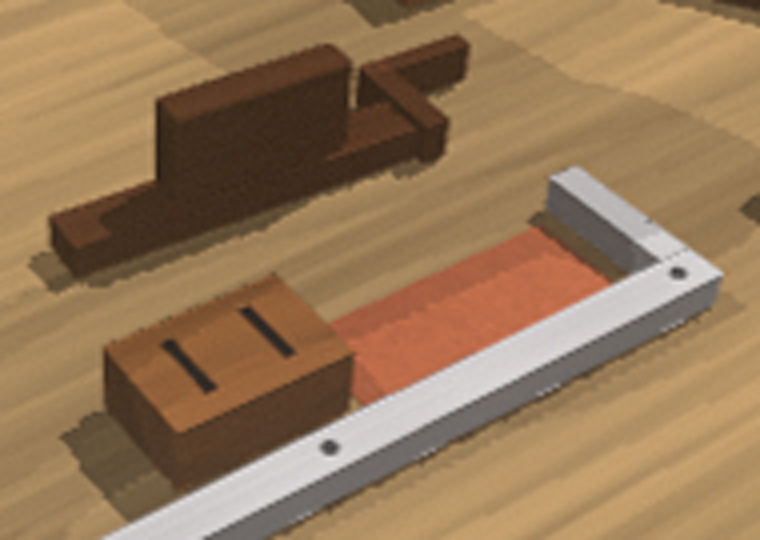

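Run:
```python
from h import *
f=lambda pts,s:[(s[0]+x/s[2],s[1]+y/s[2]) for x,y in pts]
S=(250,165,4);T=(165,110,2.8)
print('handle sc',(ray('scene',f([(157,100),(330,45),(350,60),(178,118)],S),.072)[:,:2]*1e3).round(1).tolist())
print('handle top',(ray('top',f([(190,262),(337,308),(180,280),(330,325)],T),.072)[:,:2]*1e3).round(1).tolist())
print('tail sc: L R',(ray('scene',f([(50,217),(78,248)],S),.02)[:,:2]*1e3).round(1).tolist())
print('tail top R L',(ray('top',f([(416,346),(408,388)],T),.02)[:,:2]*1e3).round(1).tolist())
print('shoe sc: facecorner right, rear-right, lip tip R?,L',(ray('scene',f([(446,120),(425,127),(468,52),(458,36)],S),.024)[:,:2]*1e3).round(1).tolist())
print('shoe top: right front, right back, lip tipR,L, heel',(ray('top',f([(125,242),(146,252),(30,288),(20,300),(115,333)],T),.024)[:,:2]*1e3).round(1).tolist())
print('block top LF? ',(ray('top',f([(384,127),(517,158),(494,240),(366,208)],T),.036)[:,:2]*1e3).round(1).tolist())
print('block sc ',(ray('scene',f([(104,348),(275,273),(355,353),(180,432)],S),.036)[:,:2]*1e3).round(1).tolist())
```

```text
handle sc [[442.4, 21.6], [452.5, 116.9], [467.9, 116.7], [459.5, 21.5]]
handle top [[467.2, 113.2], [458.6, 17.7], [454.6, 116.3], [447.2, 19.5]]
tail sc: L R [[432.4, -32.9], [459.0, -34.3]]
tail top R L [[457.0, -36.6], [428.6, -37.1]]
shoe sc: facecorner right, rear-right, lip tip R?,L [[484.2, 169.9], [482.7, 157.2], [445.2, 220.1], [430.8, 226.0]]
shoe top: right front, right back, lip tipR,L, heel [[482.7, 167.2], [479.1, 151.8], [438.4, 220.0], [429.1, 224.1], [421.4, 157.4]]
block top LF?  [[596.4, 15.2], [594.3, -76.4], [534.5, -71.9], [537.6, 15.0]]
block sc  [[536.2, -70.7], [538.9, 18.5], [598.8, 15.0], [594.5, -72.5]]
```

```bash
cat >> h.py <<'E'
def plan(xyz,ang):
    """ang: world angle (deg) of tool y axis (mod 180), tool x down. prints move in tool units (30mm, 6deg)"""
    s=monitor.observe();R=M(s['tool_rot']);p=s['position']
    best=None
    for a in(ang,ang+180):
        t=np.radians(a);y=np.array([np.cos(t),np.sin(t),0]);x=np.array([0,0,-1.]);D=np.c_[x,y,np.cross(x,y)]
        w=Ro.from_matrix(R.T@D).as_rotvec()
        if best is None or np.linalg.norm(w)<np.linalg.norm(best):best=w
    d=R.T@(np.array(xyz)-p)
    print('t',round(s['clock'],2),'pos',p.round(4),'yang',np.degrees(np.arctan2(R[1,1],R[0,1])).round(2),'tilt',(R[2]).round(3),'F',s['force'].round(1),'w',round(s['grip_width'],4))
    print('delta units',(d/.03).round(2),'rot units',(np.degrees(best)/6).round(2))
E
python3 - <<'E'
from h import *
plan((.455,.073,.145),84.6+90)
b=blobs(mask(cv2.imread('pics/top0.png'),(22,150,100),(35,255,255),(350,230,430,320)))
print(rect('top',b[0],.036))
E
```

```text
t 0.1 pos [ 0.2385 -0.5774  0.2448] yang -67.55 tilt [-1.    -0.001  0.   ] F [-0.5 -0.  -0.1] w 0.0851
delta units [  3.34 -17.28 -14.95] rot units [-1.036e+01 -0.000e+00  1.000e-02]
(((407.2244873046875, -180.4974822998047), (63.30327606201172, 93.97715759277344), 71.26429748535156), array([[ 352.55923, -195.37903],
       [ 441.55655, -225.56479],
       [ 461.88974, -165.61594],
       [ 372.89243, -135.43018]], dtype=float32))
```

```bash
cat >> h.py <<'E'
def rows(way,ang,n):
    """straight moves through waypoints, n rows each (turn spread over all rows)"""
    s=monitor.observe();R=M(s['tool_rot']);p=s['position']
    y0=np.degrees(np.arctan2(R[1,1],R[0,1]));da=(ang-y0+90)%180-90;N=sum(n);i=0
    for w,k in zip(way,n):
        st=(np.array(w)-p)/k;o=[]
        for j in range(k):
            t=np.radians(y0+da*i/N);y=np.array([np.cos(t),np.sin(t),0]);x=np.array([0,0,-1.])
            D=np.c_[x,y,np.cross(x,y)];o.append((D.T@st/.03).round(2).tolist());i+=1
        print(o,'rx',round(-da/N/6,3));p=np.array(w)
E
python3 - <<'E'
from h import *
rows([(.43,-.36,.245),(.455,.073,.145)],-5.4,[10,16])
E
```

```text
[[-0.0, -0.43, -0.87], [-0.0, -0.39, -0.88], [-0.0, -0.35, -0.9], [-0.0, -0.31, -0.91], [-0.0, -0.28, -0.93], [-0.0, -0.24, -0.94], [-0.0, -0.2, -0.95], [-0.0, -0.16, -0.95], [-0.0, -0.12, -0.96], [-0.0, -0.08, -0.96]] rx -0.398
[[0.21, -0.58, -0.69], [0.21, -0.56, -0.71], [0.21, -0.53, -0.74], [0.21, -0.49, -0.76], [0.21, -0.46, -0.78], [0.21, -0.43, -0.79], [0.21, -0.4, -0.81], [0.21, -0.36, -0.83], [0.21, -0.33, -0.84], [0.21, -0.29, -0.86], [0.21, -0.26, -0.87], [0.21, -0.22, -0.88], [0.21, -0.18, -0.88], [0.21, -0.15, -0.89], [0.21, -0.11, -0.9], [0.21, -0.07, -0.9]] rx -0.398
```

Emit:
{"method": "arm_command", "body": {
  "delta_pos": [
    [0,-0.43,-0.87],
    [0,-0.39,-0.88],
    [0,-0.35,-0.9],
    [0,-0.31,-0.91],
    [0,-0.28,-0.93],
    [0,-0.24,-0.94],
    [0,-0.2,-0.95],
    [0,-0.16,-0.95],
    [0,-0.12,-0.96],
    [0,-0.08,-0.96]
  ],
  "rotation": [
    [-0.4,0,0],
    [-0.4,0,0],
    [-0.4,0,0],
    [-0.4,0,0],
    [-0.4,0,0],
    [-0.4,0,0],
    [-0.4,0,0],
    [-0.4,0,0],
    [-0.4,0,0],
    [-0.4,0,0]
  ],
  "gripper": -1
}}

```text
clock: 1.1
position: [0.4311, -0.3521, 0.2416]
tool_rot: [-1.405, 1.564, 2.556]
force: [0.3, -1.6, 0.4]
grip_width: 0.0851
```

Emit:
{"method": "arm_command", "body": {
  "delta_pos": [
    [0.2,-0.58,-0.69],
    [0.2,-0.56,-0.71],
    [0.2,-0.53,-0.74],
    [0.2,-0.49,-0.76],
    [0.2,-0.46,-0.78],
    [0.2,-0.43,-0.79],
    [0.2,-0.4,-0.81],
    [0.2,-0.36,-0.83],
    [0.2,-0.33,-0.84],
    [0.2,-0.29,-0.86]
  ],
  "rotation": [
    [-0.4,0,0],
    [-0.4,0,0],
    [-0.4,0,0],
    [-0.4,0,0],
    [-0.4,0,0],
    [-0.4,0,0],
    [-0.4,0,0],
    [-0.4,0,0],
    [-0.4,0,0],
    [-0.4,0,0]
  ]
}}

```text
clock: 2.1
position: [0.4415, -0.0693, 0.1795]
tool_rot: [-1.886, 1.563, 2.514]
force: [0.5, 0.1, -0.3]
grip_width: 0.0853
```

Run:
```python
from h import *
rows([(.455,.073,.145)],-5.4,[10])
plan((.455,.073,.145),-5.4)
```

```text
[[0.11, -0.1, -0.47], [0.11, -0.09, -0.47], [0.11, -0.08, -0.47], [0.11, -0.07, -0.47], [0.11, -0.06, -0.47], [0.11, -0.05, -0.47], [0.11, -0.04, -0.47], [0.11, -0.03, -0.48], [0.11, -0.02, -0.48], [0.11, -0.01, -0.48]] rx -0.209
t 2.1 pos [ 0.4415 -0.0693  0.1795] yang -17.94 tilt [-1.    -0.008 -0.002] F [ 0.5  0.1 -0.3] w 0.0853
delta units [ 1.17 -1.02 -4.65] rot units [-2.09 -0.03  0.07]
```

Emit:
{"method": "arm_command", "body": {
  "delta_pos": [
    [0.15,-0.13,-0.65],
    [0.15,-0.12,-0.65],
    [0.15,-0.1,-0.65],
    [0.15,-0.08,-0.65],
    [0.15,-0.06,-0.65],
    [0.15,-0.04,-0.65],
    [0.15,-0.03,-0.65],
    [0.1,0,-0.1],
    [0,0,0]
  ],
  "rotation": [
    [-0.3,0,0],
    [-0.3,0,0],
    [-0.3,0,0],
    [-0.3,0,0],
    [-0.3,0,0],
    [-0.3,0,0],
    [-0.3,0,0],
    [0,0,0],
    [0,0,0]
  ]
}}

```text
clock: 3.0
position: [0.4525, 0.0798, 0.1426]
tool_rot: [-1.996, 1.559, 2.638]
force: [0.6, -0.3, 0.0]
grip_width: 0.0856
```

Run:
```python
from h import *
plan((.455,.073,.045),-5.4)
im=grab('top','top1.png');sc=grab('scene')
a=cv2.resize(im[140:290,150:350],None,fx=2,fy=2,interpolation=cv2.INTER_CUBIC)
b=cv2.resize(sc[120:270,220:420],None,fx=2,fy=2,interpolation=cv2.INTER_CUBIC)
cv2.imwrite('pics/pair1.png',np.hstack([a,b]))
```

```text
t 3.0 pos [0.4525 0.0798 0.1426] yang -4.48 tilt [-1.    -0.01  -0.005] F [ 0.6 -0.3  0. ] w 0.0856
delta units [3.25 0.13 0.24] rot units [ 0.15 -0.04  0.1 ]
```

View pics/pair1.png

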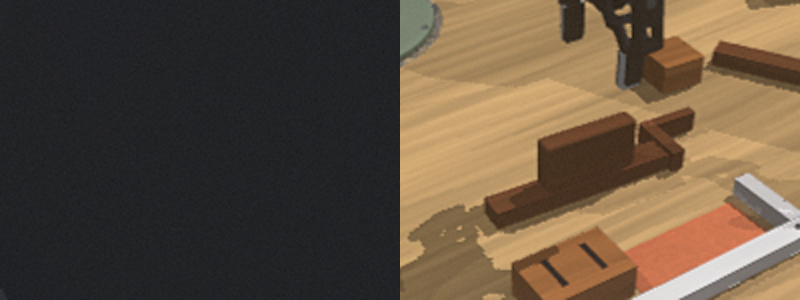

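The scene crop shows the gripper above the stick with nothing else touched. The top camera is blocked by the arm. Descending to grasp.

Emit:
{"method": "arm_command", "body": {
  "delta_pos": [
    [0.2,0.13,0.2],
    [0.6,0,0.03],
    [0.6,0,0],
    [0.6,0,0],
    [0.6,0,0],
    [0.45,0,0],
    [0.2,0,0],
    [0,0,0]
  ],
  "rotation": [
    [0.15,-0.04,0.1],
    [0,0,0],
    [0,0,0],
    [0,0,0],
    [0,0,0],
    [0,0,0],
    [0,0,0],
    [0,0,0]
  ]
}}

```text
clock: 3.9
position: [0.4583, 0.0621, 0.0415]
tool_rot: [1.118, 1.563, -0.566]
force: [0.5, 0.3, 0.9]
grip_width: 0.0854
```

Run:
```python
from h import *
plan((.455,.073,.045),-5.4)
```

```text
t 3.9 pos [0.4583 0.0621 0.0415] yang -6.47 tilt [-1.     0.007  0.004] F [0.5 0.3 0.9] w 0.0854
delta units [-0.12 -0.15 -0.35] rot units [-0.18  0.03 -0.07]
```

Emit:
{"method": "arm_command", "body": {
  "delta_pos": [
    [-0.1,-0.12,-0.3],
    [0,0,0],
    [0,0,0]
  ],
  "rotation": [
    [-0.17,0.03,-0.06],
    [0,0,0],
    [0,0,0]
  ]
}}

```text
clock: 4.2
position: [0.4562, 0.0718, 0.046]
tool_rot: [1.614, 1.569, -0.052]
force: [0.4, 0.6, 0.1]
grip_width: 0.0856
```

Run:
```python
from h import *
plan((.455,.073,.045),-5.4)
```

```text
t 4.2 pos [0.4562 0.0718 0.046 ] yang -5.44 tilt [-1.     0.002 -0.   ] F [0.4 0.6 0.1] w 0.0856
delta units [ 0.03 -0.04 -0.03] rot units [-0.01 -0.   -0.02]
```

Emit:
{"method": "arm_command", "body": {
  "delta_pos": [
    [0,0,0],
    [0,0,0],
    [0,0,0],
    [0,0,0],
    [0,0,0],
    [0,0,0],
    [0,0,0],
    [0,0,0]
  ],
  "rotation": [
    [0,0,0],
    [0,0,0],
    [0,0,0],
    [0,0,0],
    [0,0,0],
    [0,0,0],
    [0,0,0],
    [0,0,0]
  ],
  "gripper": 1,
  "grip_force": 100
}}

```text
clock: 5.0
position: [0.4567, 0.0717, 0.0469]
tool_rot: [1.671, 1.567, 0.005]
force: [-0.1, 0.1, 0.7]
grip_width: 0.021
```

Run:
```python
from h import *
plan((.455,.073,.115),-5.4)
```

```text
t 5.0 pos [0.4567 0.0717 0.0469] yang -5.46 tilt [-1.     0.004 -0.   ] F [-0.1  0.1  0.7] w 0.021
delta units [-2.27 -0.05 -0.04] rot units [-0.01 -0.   -0.04]
```

Emit:
{"method": "arm_command", "body": {
  "delta_pos": [
    [-0.3,0,0],
    [-0.6,0,0],
    [-0.8,0,0],
    [-0.6,0,0],
    [-0.3,0,0],
    [0,0,0]
  ],
  "rotation": [
    [0,0,0],
    [0,0,0],
    [0,0,0],
    [0,0,0],
    [0,0,0],
    [0,0,0]
  ]
}}

```text
clock: 5.6
position: [0.4556, 0.0716, 0.1295]
tool_rot: [1.46, 1.569, -0.205]
force: [-0.1, 0.9, -1.8]
grip_width: 0.021
```

Run:
```python
from h import *
rows([(.551,-.19,.13)],-1.63,[12])
plan((.551,-.19,.13),-1.63)
```

```text
[[-0.0, 0.33, 0.7], [-0.0, 0.33, 0.7], [-0.0, 0.32, 0.7], [-0.0, 0.32, 0.7], [-0.0, 0.32, 0.71], [-0.0, 0.31, 0.71], [-0.0, 0.31, 0.71], [-0.0, 0.31, 0.71], [-0.0, 0.3, 0.71], [-0.0, 0.3, 0.71], [-0.0, 0.29, 0.72], [-0.0, 0.29, 0.72]] rx -0.053
t 5.6 pos [0.4556 0.0716 0.1295] yang -5.42 tilt [-1.     0.002  0.   ] F [-0.1  0.9 -1.8] w 0.021
delta units [-0.01  3.99  8.38] rot units [-0.63  0.   -0.02]
```

Force −1.8 N matches the stick's weight, so it is held.

Emit:
{"method": "arm_command", "body": {
  "delta_pos": [
    [0,0.2,0.4],
    [0,0.4,0.8],
    [0,0.45,0.95],
    [0,0.45,0.95],
    [0,0.45,0.95],
    [0,0.45,0.95],
    [0,0.42,0.95],
    [0,0.4,0.9],
    [0,0.3,0.7],
    [0,0.15,0.35]
  ],
  "rotation": [
    [-0.06,0,0],
    [-0.06,0,0],
    [-0.06,0,0],
    [-0.07,0,0],
    [-0.07,0,0],
    [-0.07,0,0],
    [-0.06,0,0],
    [-0.06,0,0],
    [-0.06,0,0],
    [-0.06,0,0]
  ]
}}

```text
clock: 6.6
position: [0.5507, -0.1796, 0.122]
tool_rot: [-1.682, 1.565, 3.01]
force: [-0.1, 0.7, -1.2]
grip_width: 0.021
```

Emit:
{"method": "arm_command", "body": {
  "delta_pos": [
    [0,0,0],
    [0,0,0]
  ],
  "rotation": [
    [0,0,0],
    [0,0,0]
  ]
}}

```text
clock: 6.8
position: [0.55, -0.1796, 0.1206]
tool_rot: [-1.753, 1.563, 2.937]
force: [-0.1, 0.2, -1.2]
grip_width: 0.0208
```

Run:
```python
from h import *
plan((.551,-.19,.13),-1.63)
im=grab('top','top2.png');sc=grab('scene','sc2.png')
a=cv2.resize(im[60:260,180:380],None,fx=2,fy=2)
b=cv2.resize(sc[150:350,180:380],None,fx=2,fy=2)
cv2.imwrite('pics/pair2.png',np.hstack([a,b]))
```

```text
t 6.8 pos [ 0.55   -0.1796  0.1206] yang -1.26 tilt [-1.    -0.008 -0.001] F [-0.1  0.2 -1.2] w 0.0208
delta units [-0.31  0.04  0.35] rot units [ 0.06 -0.01  0.07]
```

View pics/pair2.png

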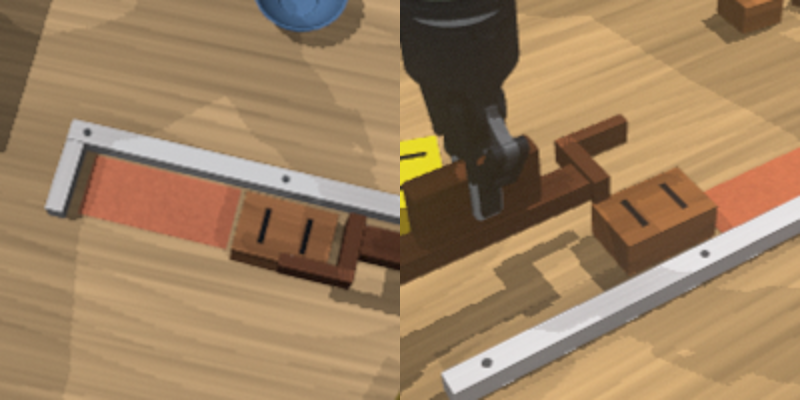

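The stick is held level behind the block, and the nose and lip are visible in both views. I check the shoe's offset from the TCP, then lower.

Run:
```python
from h import *
s=monitor.observe();p=s['position'];t=np.radians(90-1.26);X=np.array([np.cos(t),np.sin(t)]);Y=np.array([-X[1],X[0]])
for n,px in(('scene',[(283.5,241),(293.5,210)]),('top',[(180+363/2,60+213/2),(180+280/2,60+258/2)])):
    q=ray(n,px,p[2]-.0469+.024)[:,:2]-p[:2];print(n,(np.c_[q@X,q@Y]*1e3).round(1).tolist())
plan((.551,-.19,.0487),-1.63)
```

```text
scene [[96.8, -25.2], [152.8, 30.4]]
top [[89.2, -21.5], [149.7, 35.3]]
t 6.9 pos [ 0.5501 -0.1793  0.1209] yang -1.22 tilt [-1.    -0.007 -0.001] F [ 1.1  0.9 -2.2] w 0.0208
delta units [2.41 0.05 0.36] rot units [ 0.07 -0.01  0.07]
```

Emit:
{"method": "arm_command", "body": {
  "delta_pos": [
    [0,0.05,0.36],
    [0,0,0],
    [0.4,0,0],
    [0.5,0,0],
    [0.5,0,0],
    [0.4,0,0],
    [0.2,0,0],
    [0,0,0],
    [0,0,0]
  ],
  "rotation": [
    [0.07,0,0.07],
    [0,0,0],
    [0,0,0],
    [0,0,0],
    [0,0,0],
    [0,0,0],
    [0,0,0],
    [0,0,0],
    [0,0,0]
  ]
}}

```text
clock: 7.8
position: [0.5507, -0.1878, 0.0542]
tool_rot: [-2.568, 1.568, 2.119]
force: [0.2, -0.4, 0.2]
grip_width: 0.021
```

Run:
```python
from h import *
plan((.551,-.19,.0487),-1.63)
```

```text
t 7.8 pos [ 0.5507 -0.1878  0.0542] yang -1.46 tilt [-1.    -0.002 -0.002] F [ 0.2 -0.4  0.2] w 0.021
delta units [0.18 0.01 0.07] rot units [ 0.03 -0.02  0.01]
```

Emit:
{"method": "arm_command", "body": {
  "delta_pos": [
    [0.17,0,0],
    [0,0,0],
    [0,0,-0.15],
    [0,0,-0.15],
    [0,0,0]
  ],
  "rotation": [
    [0.03,-0.02,0.01],
    [0,0,0],
    [0,0,0],
    [0,0,0],
    [0,0,0]
  ]
}}

```text
clock: 8.3
position: [0.5518, -0.1781, 0.0502]
tool_rot: [1.356, 1.569, -0.244]
force: [0.5, -0.5, -1.4]
grip_width: 0.0206
```

Run:
```python
from h import *
plan((.561,-.174,.0487),-1.63)
sc=grab('scene','sc3.png')
im=grab('top','top3.png')
a=cv2.resize(im[130:230,270:370],None,fx=4,fy=4)
b=cv2.resize(sc[190:290,260:360],None,fx=4,fy=4)
cv2.imwrite('pics/pair3.png',np.hstack([a,b]))
```

```text
t 8.3 pos [ 0.5518 -0.1781  0.0502] yang -1.67 tilt [-1.     0.002  0.   ] F [ 0.5 -0.5 -1.4] w 0.0206
delta units [ 0.05  0.3  -0.15] rot units [-0.01  0.   -0.02]
```

View pics/pair3.png

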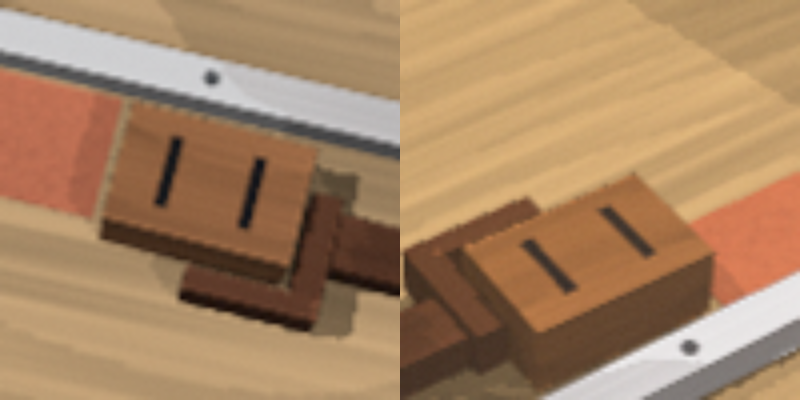

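The shoe is cupped around the block, with the lip about 10 mm off its robot side and the face a few mm behind. Next I close up and press sideways.

Emit:
{"method": "arm_command", "body": {
  "delta_pos": [
    [0.03,0,-0.1],
    [0,0.1,0],
    [0,0.1,0],
    [0,0.1,0],
    [0,0.1,0],
    [0,0.1,0],
    [0,0,0]
  ],
  "rotation": [
    [0,0,0],
    [0,0,0],
    [0,0,0],
    [0,0,0],
    [0,0,0],
    [0,0,0],
    [0,0,0]
  ]
}}

```text
clock: 9.1
position: [0.568, -0.1765, 0.0491]
tool_rot: [0.889, 1.569, -0.711]
force: [0.2, 0.3, -0.9]
grip_width: 0.0212
```

Run:
```python
from h import *
plan((.584,-.174,.0487),-1.63)
```

```text
t 9.1 pos [ 0.568  -0.1765  0.0491] yang -1.7 tilt [-1.     0.001  0.001] F [ 0.2  0.3 -0.9] w 0.0212
delta units [ 0.01  0.53 -0.1 ] rot units [-0.01  0.01 -0.01]
```

Emit:
{"method": "arm_command", "body": {
  "delta_pos": [
    [0,0.08,0],
    [0,0.08,0],
    [0,0.08,0],
    [0,0.06,0],
    [0,0.06,0]
  ],
  "rotation": [
    [0,0,0],
    [0,0,0],
    [0,0,0],
    [0,0,0],
    [0,0,0]
  ]
}}

```text
clock: 9.6
position: [0.5785, -0.1768, 0.0488]
tool_rot: [-0.725, 1.569, -2.325]
force: [-9.7, 0.5, -0.8]
grip_width: 0.0207
```

Emit:
{"method": "arm_command", "body": {
  "delta_pos": [
    [0,0.05,0],
    [0,0.05,0]
  ],
  "rotation": [
    [0,0,0],
    [0,0,0]
  ]
}}

```text
clock: 9.8
position: [0.579, -0.1769, 0.048]
tool_rot: [-1.339, 1.564, -2.938]
force: [-9.5, 0.8, 3.4]
grip_width: 0.021
```

Pressed against the rail with about 9.5 N. I check that the block sits flat on the rail before feeding.

Run:
```python
from h import *
plan((.584,-.174,.0487),-1.63)
sc=grab('scene','sc4.png')
im=grab('top','top4.png')
a=cv2.resize(im[130:230,270:370],None,fx=4,fy=4)
b=cv2.resize(sc[190:290,260:360],None,fx=4,fy=4)
cv2.imwrite('pics/pair4.png',np.hstack([a,b]))
```

```text
t 9.8 pos [ 0.579  -0.1769  0.048 ] yang -1.6 tilt [-1.    -0.007  0.002] F [-9.5  0.8  3.4] w 0.021
delta units [-0.02  0.16 -0.1 ] rot units [0.01 0.02 0.07]
```

View pics/pair4.png

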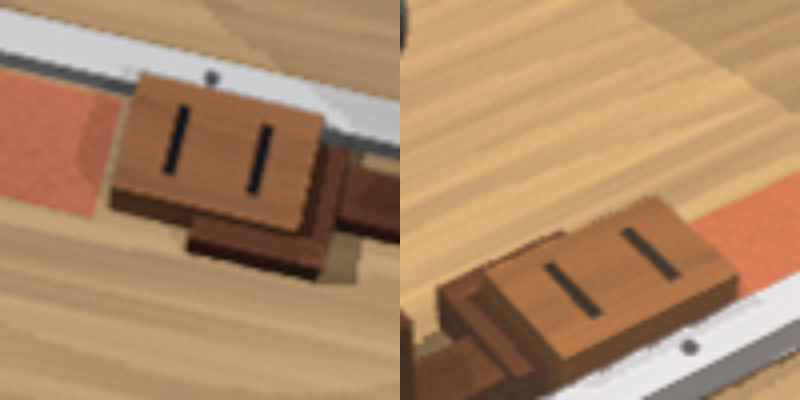

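The block sits flush on the rail with the lip on its side, and the face about 3 mm behind its rear end. Feeding in short calls while holding the side pressure.

Emit:
{"method": "arm_command", "body": {
  "delta_pos": [
    [-0.02,0.05,-0.08],
    [0,0.05,-0.12],
    [0,0.05,-0.15],
    [0,0.05,-0.15]
  ],
  "rotation": [
    [0,0,0.05],
    [0,0,0],
    [0,0,0],
    [0,0,0]
  ]
}}

```text
clock: 10.3
position: [0.5793, -0.169, 0.0476]
tool_rot: [-0.929, 1.553, -2.529]
force: [-10.5, -13.0, 8.4]
grip_width: 0.0211
```

Run:
```python
from h import *
plan((.584,-.010,.0487),-1.63)
```

```text
t 10.3 pos [ 0.5793 -0.169   0.0476] yang -1.7 tilt [-1.    -0.014  0.011] F [-10.5 -13.    8.4] w 0.0211
delta units [-0.09 -0.   -5.3 ] rot units [-0.01  0.1   0.14]
```

Emit:
{"method": "arm_command", "body": {
  "delta_pos": [
    [-0.05,0.05,-0.15],
    [-0.02,0.05,-0.18],
    [0,0.05,-0.2],
    [0,0.05,-0.2],
    [0,0.05,-0.2]
  ],
  "rotation": [
    [0,0.08,0.1],
    [0,0.04,0.04],
    [0,0.03,0.03],
    [0,0.03,0.03],
    [0,0.03,0.03]
  ]
}}

```text
clock: 10.8
position: [0.5794, -0.1475, 0.0471]
tool_rot: [-1.92, 1.563, 2.762]
force: [-10.3, -10.5, 7.6]
grip_width: 0.0208
```

Run:
```python
from h import *
plan((.584,-.010,.0487),-1.63)
```

```text
t 10.8 pos [ 0.5794 -0.1475  0.0471] yang -1.75 tilt [-1.    -0.007 -0.003] F [-10.3 -10.5   7.6] w 0.0208
delta units [-0.04  0.01 -4.59] rot units [-0.02 -0.02  0.07]
```

Emit:
{"method": "arm_command", "body": {
  "delta_pos": [
    [-0.04,0.05,-0.2],
    [-0.02,0.05,-0.2],
    [-0.01,0.05,-0.2],
    [-0.01,0.05,-0.2],
    [-0.01,0.05,-0.2],
    [-0.01,0.05,-0.2]
  ],
  "rotation": [
    [-0.01,0,0.06],
    [0,0.01,0.04],
    [0,0.01,0.04],
    [0,0.01,0.03],
    [0,0.01,0.03],
    [0,0.01,0.03]
  ]
}}

```text
clock: 11.4
position: [0.58, -0.1194, 0.0474]
tool_rot: [-0.59, 1.566, -2.191]
force: [-10.4, -10.6, 5.9]
grip_width: 0.0208
```

Run:
```python
from h import *
plan((.584,-.010,.0487),-1.63)
```

```text
t 11.4 pos [ 0.58   -0.1194  0.0474] yang -1.77 tilt [-1.    -0.003  0.004] F [-10.4 -10.6   5.9] w 0.0208
delta units [-0.06  0.02 -3.65] rot units [-0.02  0.04  0.03]
```

Emit:
{"method": "arm_command", "body": {
  "delta_pos": [
    [-0.03,0.05,-0.2],
    [-0.01,0.05,-0.2],
    [-0.01,0.05,-0.2],
    [-0.01,0.05,-0.2],
    [-0.01,0.05,-0.2],
    [-0.01,0.05,-0.2],
    [-0.01,0.05,-0.2],
    [-0.01,0.05,-0.2],
    [-0.01,0.05,-0.2],
    [-0.01,0.05,-0.2]
  ],
  "rotation": [
    [-0.01,0.03,0.04],
    [-0.01,0.02,0.03],
    [0,0.02,0.03],
    [0,0.02,0.03],
    [0,0.02,0.03],
    [0,0.02,0.03],
    [0,0.02,0.03],
    [0,0.02,0.03],
    [0,0.02,0.03],
    [0,0.02,0.03]
  ]
}}

```text
clock: 12.4
position: [0.5811, -0.0761, 0.0476]
tool_rot: [-0.429, 1.563, -2.033]
force: [-10.4, -10.5, 6.0]
grip_width: 0.0205
```

Run:
```python
from h import *
plan((.584,-.010,.0487),-1.63)
im=grab('top');sc=grab('scene')
for f in (im,):
  b=blobs(mask(f,(9,110,85),(16,190,200),(230,130,345,205)))
  print('block',[rect('top',x,.036) for x in b[:1]])
cv2.imwrite('pics/top5.png',im)
```

```text
t 12.4 pos [ 0.5811 -0.0761  0.0476] yang -1.88 tilt [-1.    -0.003  0.007] F [-10.4 -10.5   6. ] w 0.0205
delta units [-0.05  0.02 -2.21] rot units [-0.04  0.07  0.03]
block [(((584.022216796875, 76.11925506591797), (103.6249771118164, 59.4637451171875), 88.43243408203125), array([[552.8841  ,  25.139496],
       [612.3256  ,  23.512817],
       [615.16034 , 127.099014],
       [555.7188  , 128.7257  ]], dtype=float32))]
```

Emit:
{"method": "arm_command", "body": {
  "delta_pos": [
    [-0.03,0.05,-0.2],
    [-0.01,0.05,-0.2],
    [-0.01,0.05,-0.2],
    [-0.01,0.05,-0.2],
    [-0.01,0.05,-0.2],
    [-0.01,0.05,-0.2],
    [-0.01,0.05,-0.2],
    [-0.01,0.05,-0.2],
    [-0.01,0.05,-0.2],
    [-0.01,0.05,-0.2]
  ],
  "rotation": [
    [-0.02,0.06,0.04],
    [-0.02,0.03,0.03],
    [-0.01,0.03,0.03],
    [0,0.02,0.03],
    [0,0.02,0.03],
    [0,0.02,0.03],
    [0,0.02,0.03],
    [0,0.02,0.03],
    [0,0.02,0.03],
    [0,0.02,0.03]
  ]
}}

```text
clock: 13.5
position: [0.5824, -0.0317, 0.0472]
tool_rot: [-0.832, 1.565, -2.434]
force: [-10.2, -11.5, 7.1]
grip_width: 0.021
```

Emit:
{"method": "arm_command", "body": {
  "delta_pos": [
    [-0.02,0.05,-0.18],
    [-0.01,0.05,-0.15]
  ],
  "rotation": [
    [-0.01,0.03,0.03],
    [-0.01,0.03,0.03]
  ]
}}

```text
clock: 13.7
position: [0.5826, -0.025, 0.0474]
tool_rot: [-1.012, 1.565, -2.612]
force: [-9.5, -8.8, 2.6]
grip_width: 0.0211
```

Emit:
{"method": "arm_command", "body": {
  "delta_pos": [
    [-0.01,0.05,-0.13],
    [-0.01,0.05,-0.13]
  ],
  "rotation": [
    [0,0.03,0.03],
    [0,0.02,0.03]
  ]
}}

```text
clock: 13.9
position: [0.5827, -0.0207, 0.0473]
tool_rot: [-1.033, 1.565, -2.634]
force: [-10.8, -10.2, 5.4]
grip_width: 0.0206
```

Emit:
{"method": "arm_command", "body": {
  "delta_pos": [
    [-0.01,0.05,-0.14],
    [-0.01,0.05,-0.14]
  ],
  "rotation": [
    [0,0.03,0.03],
    [0,0.02,0.03]
  ]
}}

```text
clock: 14.1
position: [0.5828, -0.0163, 0.0472]
tool_rot: [-0.966, 1.564, -2.568]
force: [-10.3, -11.2, 7.8]
grip_width: 0.021
```

Emit:
{"method": "arm_command", "body": {
  "delta_pos": [
    [-0.01,0.05,-0.14],
    [-0.01,0.05,-0.14]
  ],
  "rotation": [
    [0,0.03,0.03],
    [0,0.02,0.03]
  ]
}}

```text
clock: 14.3
position: [0.5829, -0.0121, 0.0472]
tool_rot: [-0.901, 1.563, -2.504]
force: [-11.4, -12.3, 8.0]
grip_width: 0.0212
```

Emit:
{"method": "arm_command", "body": {
  "delta_pos": [
    [-0.01,0.05,-0.14],
    [-0.01,0.05,-0.14]
  ],
  "rotation": [
    [0,0.03,0.03],
    [0,0.02,0.03]
  ]
}}

```text
clock: 14.5
position: [0.5829, -0.0098, 0.0474]
tool_rot: [-0.701, 1.56, -2.305]
force: [-13.1, -27.8, 15.0]
grip_width: 0.0211
```

The force rises to 28 N and the motion stalls at the expected place: the stop is met. One more firm row, then a look.

Emit:
{"method": "arm_command", "body": {
  "delta_pos": [
    [-0.02,0.04,-0.15],
    [0,0,0]
  ],
  "rotation": [
    [0,0.03,0.03],
    [0,0,0]
  ]
}}

```text
clock: 14.7
position: [0.5818, -0.0105, 0.0478]
tool_rot: [-0.636, 1.555, -2.242]
force: [-4.1, 4.5, 0.5]
grip_width: 0.021
```

Run:
```python
from h import *
plan((.584,-.010,.0487),-1.63)
sc=grab('scene','sc6.png')
im=grab('top','top6.png')
a=cv2.resize(im[110:210,200:300],None,fx=4,fy=4)
b=cv2.resize(sc[190:290,340:440],None,fx=4,fy=4)
cv2.imwrite('pics/pair6.png',np.hstack([a,b]))
```

```text
t 14.7 pos [ 0.5818 -0.0105  0.0478] yang -2.06 tilt [-1.    -0.009  0.013] F [-4.1  4.5  0.5] w 0.021
delta units [-0.03  0.07 -0.02] rot units [-0.07  0.12  0.09]
```

View pics/pair6.png

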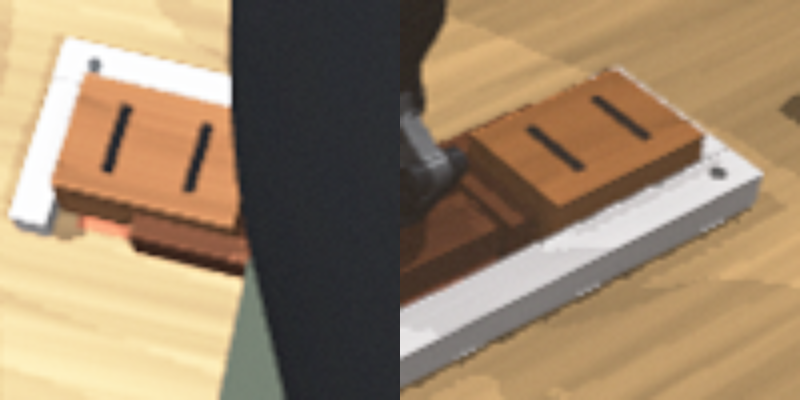

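The block is home, flush to both the rail and the stop. I release the lip sideways first (the face carries no load now), then back off and lift.

Emit:
{"method": "arm_command", "body": {
  "delta_pos": [
    [0,-0.05,0],
    [0,-0.1,0],
    [0,-0.12,0.1],
    [0,-0.1,0.2],
    [0,0,0.3],
    [-0.1,0,0.3],
    [0,0,0]
  ],
  "rotation": [
    [0,0,0],
    [0,0,0],
    [0,0,0],
    [0,0.05,0.05],
    [0,0.05,0.05],
    [0,0,0],
    [0,0,0]
  ]
}}

```text
clock: 15.5
position: [0.5699, -0.0397, 0.0517]
tool_rot: [1.404, 1.566, -0.203]
force: [-0.9, -1.1, -1.6]
grip_width: 0.0207
```

Run:
```python
from h import *
plan((.425,.03,.12),0)
im=grab('top');sc=grab('scene','sc7.png')
cv2.imwrite('pics/pair7.png',np.hstack([cv2.resize(im[110:210,200:300],None,fx=4,fy=4),cv2.resize(sc[190:290,340:440],None,fx=4,fy=4)]))
```

```text
t 15.5 pos [ 0.5699 -0.0397  0.0517] yang -2.11 tilt [-1.     0.005  0.001] F [-0.9 -1.1 -1.6] w 0.0207
delta units [-2.3  -4.9  -2.14] rot units [-0.35  0.01 -0.04]
```

View pics/pair7.png

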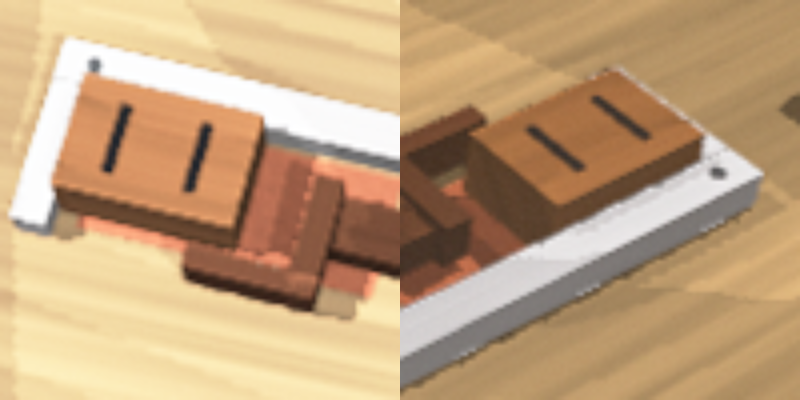

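The block stayed home and the shoe is clear. Backing out, lifting, and carrying to the robot's side.

Emit:
{"method": "arm_command", "body": {
  "delta_pos": [
    [0,0,0.5],
    [0,0,0.6],
    [-0.4,0,0.2],
    [-0.6,0,0],
    [-0.5,0,0],
    [-0.2,-0.4,-0.2],
    [0,-0.8,-0.4],
    [0,-0.9,-0.5],
    [0,-0.9,-0.5],
    [0,-0.8,-0.5]
  ],
  "rotation": [
    [0,0,0],
    [0,0,0],
    [0,0,0],
    [0,0,0],
    [0,0,0],
    [0,0,0],
    [0,0,0],
    [0,0,0],
    [0,0,0],
    [0,0,0]
  ]
}}

```text
clock: 16.6
position: [0.4526, -0.0101, 0.1071]
tool_rot: [1.744, 1.564, 0.136]
force: [1.2, 0.3, -1.3]
grip_width: 0.021
```

Run:
```python
from h import *
plan((.425,.03,.052),-2)
print(ray('top',[(133,256)],.02))
```

```text
t 16.6 pos [ 0.4526 -0.0101  0.1071] yang -2.15 tilt [-1.     0.007 -0.001] F [ 1.2  0.3 -1.3] w 0.021
delta units [ 1.83 -0.98 -1.3 ] rot units [-0.02 -0.01 -0.07]
[[0.34484305 0.27382084 0.02      ]]
```

Emit:
{"method": "arm_command", "body": {
  "delta_pos": [
    [0.1,-0.4,-0.4],
    [0.3,-0.25,-0.3],
    [0.4,0,0],
    [0.4,0,0],
    [0.3,0,0],
    [0.1,0,0],
    [0,0,0],
    [0,0,0]
  ],
  "rotation": [
    [-0.02,0,-0.07],
    [0,0,0],
    [0,0,0],
    [0,0,0],
    [0,0,0],
    [0,0,0],
    [0,0,0],
    [0,0,0]
  ]
}}

```text
clock: 17.4
position: [0.426, 0.0164, 0.0608]
tool_rot: [-3.016, 1.57, 1.668]
force: [0.6, 0.5, -1.7]
grip_width: 0.0211
```

Run:
```python
from h import *
plan((.425,.03,.0472),-2)
```

```text
t 17.4 pos [0.426  0.0164 0.0608] yang -1.63 tilt [-1.    -0.    -0.001] F [ 0.6  0.5 -1.7] w 0.0211
delta units [ 0.45 -0.04 -0.45] rot units [ 0.06 -0.01  0.  ]
```

Emit:
{"method": "arm_command", "body": {
  "delta_pos": [
    [0.2,0,0],
    [0.15,0,0],
    [0.07,0,0],
    [0.04,0,0],
    [0,0,0]
  ],
  "rotation": [
    [0,0,0],
    [0,0,0],
    [0,0,0],
    [0,0,0],
    [0,0,0]
  ]
}}

```text
clock: 17.9
position: [0.4267, 0.0162, 0.0468]
tool_rot: [2.208, 1.569, 0.608]
force: [-1.7, -0.6, 10.1]
grip_width: 0.0207
```

Emit:
{"method": "arm_command", "body": {
  "delta_pos": [
    [0.05,0,0],
    [0,0,0]
  ],
  "rotation": [
    [0,0,0],
    [0,0,0]
  ]
}}

```text
clock: 18.1
position: [0.4268, 0.0162, 0.0472]
tool_rot: [1.498, 1.568, -0.102]
force: [0.3, 0.7, -2.1]
grip_width: 0.0211
```

The stick is on the bench. Opening, then raising.

Emit:
{"method": "arm_command", "body": {
  "delta_pos": [
    [0,0,0],
    [0,0,0],
    [0,0,0],
    [0,0,0],
    [0,0,0],
    [0,0,0],
    [0,0,0],
    [0,0,0]
  ],
  "rotation": [
    [0,0,0],
    [0,0,0],
    [0,0,0],
    [0,0,0],
    [0,0,0],
    [0,0,0],
    [0,0,0],
    [0,0,0]
  ],
  "gripper": -1
}}

```text
clock: 18.9
position: [0.427, 0.0162, 0.047]
tool_rot: [1.541, 1.567, -0.059]
force: [-0.5, -0.7, 0.6]
grip_width: 0.085
```

Emit:
{"method": "arm_command", "body": {
  "delta_pos": [
    [-0.2,0,0],
    [-0.5,0,0],
    [-0.8,0,0],
    [-0.9,0,0],
    [-0.9,0,0],
    [-0.9,0,0],
    [-0.5,0,0.5],
    [0,0,0.9],
    [0,0,0.9],
    [0,0,0.9]
  ],
  "rotation": [
    [0,0,0],
    [0,0,0],
    [0,0,0],
    [0,0,0],
    [0,0,0],
    [0,0,0],
    [0,0,0],
    [0,0,0],
    [0,0,0],
    [0,0,0]
  ]
}}

```text
clock: 19.9
position: [0.4232, -0.079, 0.1982]
tool_rot: [1.564, 1.566, -0.027]
force: [-0.6, 0.2, -0.8]
grip_width: 0.0853
```

Emit:
{"method": "arm_command", "body": {
  "delta_pos": [
    [0,0,0.9],
    [0,0,0.9],
    [0,0,0.9],
    [0,0,0.9],
    [0,0,0.9],
    [0,0,0.9],
    [0,0,0.5],
    [0,0,0]
  ],
  "rotation": [
    [0,0,0],
    [0,0,0],
    [0,0,0],
    [0,0,0],
    [0,0,0],
    [0,0,0],
    [0,0,0],
    [0,0,0]
  ]
}}

```text
clock: 20.7
position: [0.4167, -0.266, 0.2022]
tool_rot: [1.423, 1.564, -0.172]
force: [-0.1, 1.2, -0.0]
grip_width: 0.0854
```

Run:
```python
from h import *
plan((.425,.03,.0472),-2)
im=grab('top','top8.png');sc=grab('scene','sc8.png')
cv2.imwrite('pics/pair8.png',np.hstack([cv2.resize(im[100:300,150:350],None,fx=2,fy=2),cv2.resize(sc[120:320,240:440],None,fx=2,fy=2)]))
```

```text
t 20.7 pos [ 0.4167 -0.266   0.2022] yang -1.37 tilt [-1.     0.006  0.001] F [-0.1  1.2 -0. ] w 0.0854
delta units [ 5.16  0.01 -9.88] rot units [ 0.11  0.01 -0.06]
```

View pics/pair8.png

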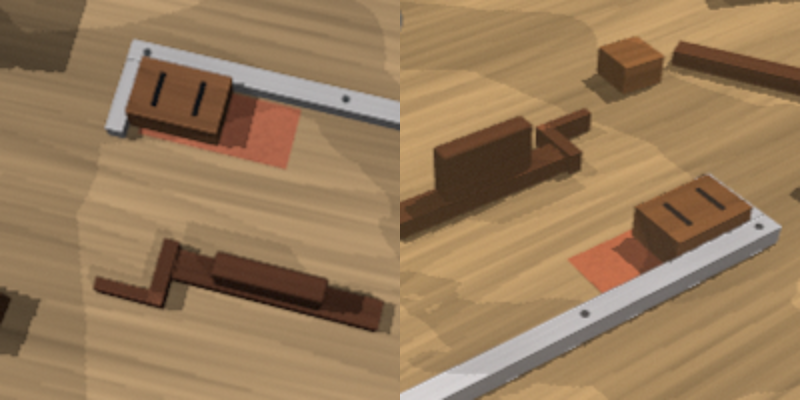

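The block is home and flush in the corner. The stick lies flat about 15 cm from the rail, and the gripper is clear. Handing in.

Run:
```python
from h import *
im=cv2.imread('pics/top8.png')
f=lambda pts:[(150+x/2,100+y/2) for x,y in pts]
q=ray('top',f([(141,57),(232,76),(222,131),(130,112)]),.036)[:,:2];c=q.mean(0)-[.620,.1788]
print('block in fence mm',(np.array([c[0]*1-c[1]*.0287,c[1]+c[0]*.0287])*1e3).round(1))
bot.job_done()
```

```text
block in fence mm [-31.3 -47. ]
the job is handed in; nothing more can be done
```

I pressed the key block against the rail with the push stick, fed it along to the end stop, and handed the job in at about 21 s of the 48 s limit.

- **Pressing and feeding:** the lip held the block on the rail with about 10 N throughout the feed. The feed itself took about 10 N, rising to 28 N when the block met the stop. The pictures before, during and after the feed show it flush to the rail.
- **Block at the end:** my last check put its centre at about (-31, -47) mm in the fence's frame, against the target of (-30, -45). That is within the camera calibration and the hand-picked pixel error. The last pictures, taken after the stick was withdrawn, show it touching both the rail and the stop.
- **Stick at the end:** it lies flat on the robot's side, with its nearest edge about 15 cm from the rail. The gripper is open and well clear.
- **Deviations:** the stick pressed lightly on the bench while feeding, up to 15 N upward at the stop. The tool tilted by less than 1 degree. No check failed.

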